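# Meter a fresh carving blank on the drying shelf

### The arm

A 6-joint arm with a two-finger parallel gripper is mounted at the origin on the work surface. World frame = base frame: x ahead of the robot, y to its left, z up, the work surface at z = 0. Lengths are in m, angles in rad, forces in N, time in s.
With the tool pointing down it reaches from about 0.275 to 0.875 m from the base axis. Payload 12.5 kg.
Tool frame: the origin (TCP) lies at the very end of the fingers, on their centre line; the grasp point (between the pads) lies 19 mm behind it; z points along the fingers, y is the line along which they close (so a half turn about z gives the same grasp; the last joint's range is limited). The gripper opens to 85 mm and grips with 20 to 120 N. Pads are 22 mm wide; open, the fingers measure 114 mm over their backs; the gripper's body (76 mm by 85 mm) begins 54 mm behind the grasp point. The pads swing forward as they close: fully open they stand 13 mm farther back than shut.
Start: joints at [-1.371, 0.351, 1.652, -0, 1.139, -0.085], TCP at [0.155, -0.528, 0.231] pointing down, gripper open.
Joint ranges: [-2.75, 2.75], [-0.79, 2.1], [0.01, 2.65], [-1.57, 4.71], [0.07, 3.14], [-2.87, 2.87]. Speed limits (rad/s): [2.22, 2.22, 2.79, 3.14, 3.14, 3.14].

### API

Orientations are given as a 3x3 rotation matrix whose columns are the frame's x, y, z axes.
In Python, from bench import manip gives the robot as it stands. Calls block until the motion is done:
- manip.move_ptp(position, orientation): joint-space move of the TCP to a pose.
- manip.move_l(position, attitude=None, max_speed=0.15): straight line of the TCP; attitude=None keeps the orientation; max_speed is the mean speed in m/s.
- manip.move_j(angles): joint-space move.
- manip.set_gripper(opening, effort=None): opening from 0.0 (shut) to 1.0 (fully open); effort is the grip in N (None keeps the last); returns when the fingers have stopped.
- manip.dwell(seconds).
- manip.inverse_kinematics(position, orientation): joint angles nearest the present ones, or None.
- manip.grab_frame(name): name is "scene" or "side" or "wrist"; returns (picture, depth): 420x560x3 uint8, red, green, blue; 420x560 float32, m along the optical axis (not along the pixel's ray), 0 where there is no reading.
- manip.get_calibration(name): a dict with "camera_matrix" (3x3 intrinsics, pixels), "R" (3x3) and "t" (3): a world point X has camera coordinates R X + t. Camera axes: x right, y down, z forward; pixel columns grow to the right and rows downward; lengths in m; the calibration is good to about 2 mm. A picture is of the moment at which its call begins: read the wrist's pose just before it. get_calibration takes no time and is no camera call; for the wrist camera it gives the pose at the moment of the call.
A pose or a line that the arm cannot do raises manip.Unreachable and nothing moves.
- manip.sign_off(): hands the job in; it is judged then, once.
Trained networks look in the newest picture that a camera, given by its name, has taken for a name from the list of things; names that differ only in an ending like _2 or _b are one class to them, and where a whole thing is asked for, a point or a joint stands for the part that bears it (a point fixed in the world has none). Each returns a list of dicts, best first, with "confidence" (0 to 1); they miss things now and then, are a little off and sometimes report something else, mostly with a low value. They report only what shows in the picture. A call takes as long as a camera call. They do not tell look-alikes from the thing itself.
- manip.look_for(camera, name): "at" ([x, y, z] in m, in world coordinates, good to about 4 mm: the middle of the surface that is visible of it).
Readings, each from a call of its own:
- manip.current_time(): time.
- manip.current_qpos(): joint angles.
- manip.current_joint_vel(): joint speeds.
- manip.current_joint_torque(): joint torques, N m.
- manip.current_ee_pos(): TCP position.
- manip.current_tcp_rot(): TCP orientation.
- manip.current_force(): force on the tool from outside, world axes, zero at the start.
- manip.current_ft_torque(): the same for the moment, N m.
- manip.current_grip_width(): opening from 0.0 (shut) to 1.0 (fully open).
- manip.current_grip_force(): force on a finger pad.
Only numpy, scipy, OpenCV 4.12 (cv2) and the standard library are available. Lean on these libraries where they do the work, as an engineer would, in place of code of your own. Each camera call takes 0.05 s, during which the arm holds its last target. There are 200 camera calls.

### The job

Lay the wooden blank that lies alone on the bench, pencil cross up, in the free place of the row on the drying shelf, square with its neighbours and evenly spaced, and let go of it. Then take the moisture meter out of its cradle and take a reading: both pins on the blank with the middle of the cross midway between them, the pins in line with the grain, the meter upright, pressed on lightly, with about 10 N (never 40). Finish while still holding the meter pressed there, and leave the other blanks and the glue bottle where they are.

Things in the scene. Friction and masses are not known exactly. Their poses are not given: they have to be found in the camera images.
- blank: Wooden carving blank lying alone on the bench: a square bar 150 mm long (its x axis, also the grain), 42 mm wide (y) and 42 mm tall (z), 0.15 to 0.29 kg, with pale wax-sealed ends and a pencilled diagonal cross on its upper face. Origin: centre of its underside.
- cross (a point): The middle of the pencil cross, on the blank's upper face, 20 mm from the blank's middle towards its +x end and 42 mm above its underside; its axes are the blank's.
- shelf: Fixed low grey steel shelf, 240 (x) by 340 mm (y), board top 90 mm above the bench. Two wooden battens, 18 mm wide and tall, run along y at x = -50 and +50 mm. Blanks lie across both, length along the shelf's x, in a row along y: four places at y = -108, -36, 36, 108 mm (30 mm clear between blanks), three taken. Origin: below its middle, at bench height.
- free_place (a point): The middle of the free place in the row, on top of the battens (108 mm above the bench): where the centre of the blank's underside belongs. Its x axis is the shelf's.
- cradle: The meter's cradle, fixed: black plastic base 64 by 80 mm with a pocket, inside 30 by 52 mm, walls up to 50 mm above the bench. Two ledges 20 mm above the bench carry the meter, its pins hanging free between them; lifted straight up 45 mm it is clear. Origin: centre of the underside, on the bench; axes as those of the meter standing in it.
- meter: Moisture meter, about 0.16 kg, upright in the cradle, pins down. Origin: midway between the pin tips (10 mm above the bench in the cradle); z up the body, y along the line of the pins, display on -x. Pins 3 mm thick, 24 mm apart, 10 mm long; 10 N sinks them about 0.5 mm into the wood. Black nose above, then the grey case: 26 mm thick (x), 48 wide (y), from z = 24 to 124 mm.
- pin_a: The pin on the meter's -y side; origin at its tip, z up along the meter.
- pin_b: The pin on the meter's +y side; origin at its tip, z up along the meter.
- dry_1: A blank already on the shelf, same size and make, without a cross; loose, to be left alone. Origin: centre of its underside, x along its length.
- dry_2: Another blank already on the shelf, as dry_1.
- dry_3: Another blank already on the shelf, as dry_1.
- glue: A white glue bottle 56 mm across and 150 mm tall standing on the bench, to be left alone. Origin: centre of its underside.
Mind the look-alikes: they are no part of the job. Of the things that look like the meter, the middle-sized one is meant.

How it is judged:
By the outcome, as a careful person would: the job done as asked, in the order asked, and still so for the second after the job is handed in, while the arm keeps its last pose, push and grip.
It also fails if it takes over 62 s, if anything falls off the work surface, if the arm or the gripper's body presses on something with over 40 N, if the wrist force passes 120 N, or if a joint passes its speed limit or range.

## Working session

There is one attempt and no reset: what is moved stays moved. The work goes in short steps, each a Python script; the robot and the scene stay as the last script left them, time stands still between calls to the robot, and variables do not carry over. Pictures are saved under pics/ and viewed, at most 10 in all, crops included, and the job is handed in when it is done.

```bash
mkdir -p pics; ls; cat > h.py <<'E'
import numpy as np, cv2
from bench import manip
def snap(cam,fn=None):
    c=manip.get_calibration(cam); p,d=manip.grab_frame(cam)
    if fn: cv2.imwrite('pics/'+fn,p[:,:,::-1])
    return p,d,c
def cloud(d,c):
    K=np.array(c['camera_matrix']);v,u=np.mgrid[:d.shape[0],:d.shape[1]]
    P=np.stack([(u-K[0,2])/K[0,0]*d,(v-K[1,2])/K[1,1]*d,d],-1)
    W=(P-np.array(c['t']))@np.array(c['R']); W[d<=0]=np.nan
    return W
def proj(X,c):
    x=np.array(c['camera_matrix'])@(np.array(c['R'])@np.array(X)+np.array(c['t'])); return (x[:2]/x[2]).round(1)
E
python3 - <<'E'
from h import *
a={}
for cam in ('scene','side'):
    p,d,c=snap(cam,cam+'0.png'); np.savez(cam+'0.npz',p=p,W=cloud(d,c))
    print(cam,'cam at',(-np.array(c['R']).T@np.array(c['t'])).round(2))
    for n in ('blank','cross','shelf','cradle','meter','dry_1','glue'):
        for r in manip.look_for(cam,n): print(cam,n,np.round(r['at'],3),round(r['confidence'],2),proj(r['at'],c))
print(manip.current_time())
E
```

```text
pics
scene cam at [1.06 0.91 0.69]
scene blank [0.51  0.195 0.042] 0.61 [327.  227.3]
scene cross [0.512 0.195 0.038] 0.6 [326.2 228.7]
scene shelf [ 0.594 -0.106  0.099] 0.93 [255.7 171.2]
scene cradle [0.577 0.395 0.021] 0.78 [349.1 284.6]
scene meter [0.566 0.388 0.105] 0.87 [355.5 255.1]
scene meter [0.53  0.52  0.138] 0.63 [410.6 275.1]
scene meter [0.56  0.312 0.036] 0.58 [335.8 258.1]
scene meter [0.577 0.395 0.019] 0.28 [348.8 285.1]
scene dry_1 [ 0.55  -0.128  0.141] 0.82 [264.8 154.4]
scene dry_1 [ 0.528 -0.274  0.148] 0.8 [252.5 136. ]
scene dry_1 [ 0.539 -0.209  0.15 ] 0.6 [257.4 142.4]
scene glue [0.733 0.211 0.08 ] 0.7 [259.2 240.9]
side cam at [ 0.35 -0.73  0.61]
side blank [0.498 0.154 0.037] 0.59 [232.5 219.2]
side blank [0.719 0.168 0.076] 0.51 [309.6 190.9]
side cross [0.502 0.16  0.035] 0.64 [233.7 218.6]
side shelf [ 0.491 -0.359  0.09 ] 0.88 [297.9 363.4]
side cradle [0.554 0.36  0.019] 0.67 [236.6 186.9]
side meter [0.552 0.366 0.094] 0.96 [234.2 164.2]
side meter [0.505 0.483 0.106] 0.68 [211.6 148.1]
side meter [0.493 0.305 0.022] 0.56 [220.6 197.8]
side dry_1 [ 0.515 -0.296  0.15 ] 0.92 [298.7 302.9]
side dry_1 [ 0.529 -0.229  0.15 ] 0.66 [293.  274.3]
side dry_1 [ 0.541 -0.152  0.151] 0.56 [285.4 247.1]
side glue [0.716 0.17  0.074] 0.59 [308.6 191.3]
0.8
```

View pics/scene0.png

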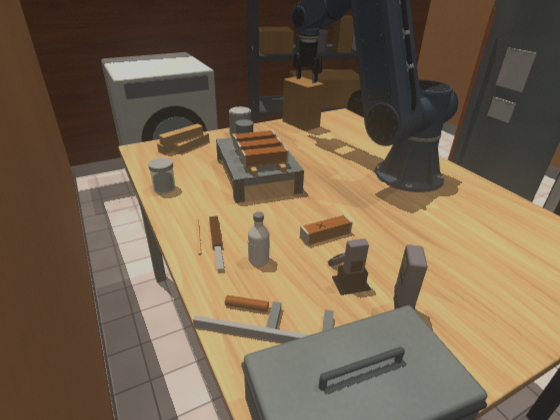

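View pics/side0.png

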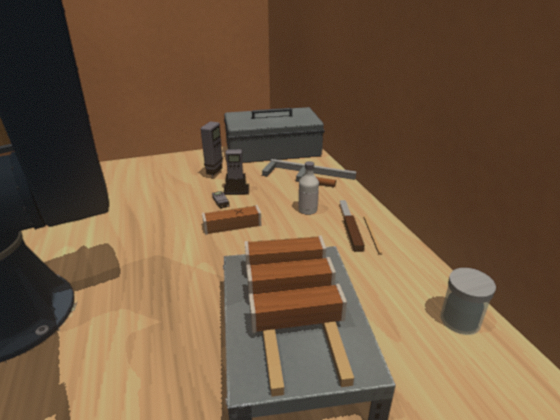

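The scene shows three meter look-alikes: a middle-sized one standing in the cradle (355,255), a large one standing free (410,275) and a small one lying down (338,259). The cradle one fits, being the middle size. The free place is at the shelf's end nearest the side camera (bare battens at side (305,360)). I'll fit rough poses from the clouds already taken.

```bash
cat >> h.py <<'E'
def rect(W,box,z0,z1):
    "min-area rectangle of the points in an xy-box and height band: centre, (long, short), yaw of long side (deg, mod 180), n"
    m=(W[...,2]>z0)&(W[...,2]<z1)&(W[...,0]>box[0])&(W[...,0]<box[1])&(W[...,1]>box[2])&(W[...,1]<box[3])
    P=W[m]
    if len(P)<10: return None
    (cx,cy),(w,h),a=cv2.minAreaRect((P[:,:2]*1000).astype(np.float32))
    if w<h: w,h,a=h,w,a+90
    return np.round([cx,cy,w,h,(a+90)%180-90,np.median(P[:,2])*1000,len(P)],1)
E
python3 - <<'E'
from h import *
for cam in ('scene','side'):
    W=np.load(cam+'0.npz')['W']
    print(cam,'blank',rect(W,(.40,.60,.10,.27),.036,.05))
    print('shelf',rect(W,(.3,.8,-.5,.05),.083,.096))
    print('dry tops',rect(W,(.3,.8,-.5,.05),.143,.16))
    print('cradle',rect(W,(.48,.64,.33,.45),.044,.056), 'meter top',rect(W,(.48,.64,.33,.45),.12,.15))
    print('big',rect(W,(.42,.64,.45,.58),.12,.25))
s=cv2.imread('pics/scene0.png')[215:325,290:450]
cv2.imwrite('pics/crop.png',cv2.resize(s,None,fx=4.5,fy=4.5,interpolation=cv2.INTER_CUBIC))
E
```

```text
scene blank [501.2 178.6 154.7  46.9  -1.9  42.6 529. ]
shelf [ 525.3 -248.2  349.1  242.4   79.8   90.9 1324. ]
dry tops [ 531.  -213.8  195.2  152.7   79.6  150.5  914. ]
cradle [554.9 365.1  67.   61.   76.4  50.  189. ] meter top [557.9 377.3  47.7  27.8 -12.2 133.3 232. ]
big [ 556.2  538.3  178.2   51.2   36.4  161.6 1009. ]
side blank [500.3 178.6 151.8  45.8  -2.6  42.  575. ]
shelf [  523.9  -249.4   341.8   240.6    79.9    90.2 12845. ]
dry tops [ 529.2 -214.   192.7  152.5   79.6  150.1 4886. ]
cradle [555.4 377.8  61.6  44.1 -16.5  49.8 108. ] meter top [554.5 375.5  45.3  29.  -12.8 131.4 119. ]
big [554.8 533.3 181.8  47.8  35.9 149.5 474. ]
```

View pics/crop.png

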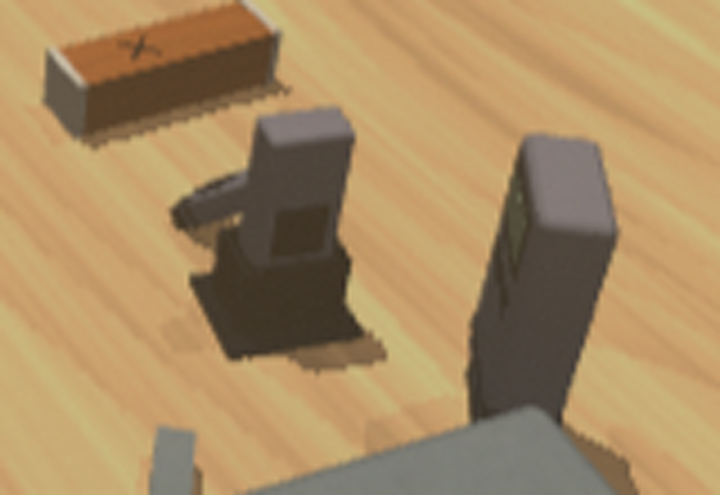

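The crop shows the middle-sized meter standing in the cradle (crop (300,190) = scene (357,257)), with the big one at right and the small one lying behind it. The cross is toward the blank's +x world end. Next I'll check the IK variants and take wrist looks at shelf, meter and blank.

```bash
cat >> h.py <<'E'
def down(yaw,flip=False):
    "tool pointing down, tool y at yaw+90 deg (yaw in deg = grain direction)"
    a=np.radians(yaw+90+(180 if flip else 0)); y=np.array([np.cos(a),np.sin(a),0]); z=np.array([0,0,-1.])
    return np.column_stack([np.cross(y,z),y,z])
E
python3 - <<'E'
from h import *
print(manip.current_tcp_rot().round(2) if hasattr(manip.current_tcp_rot(),'round') else manip.current_tcp_rot())
for f in (0,1):
    for p,y in (((.50,.179,.01),-2),((.505,-.355,.118),-10),((.556,.376,.091),-12.5),((.505,-.355,.25),-10),((.525,-.25,.4),-10)):
        q=manip.inverse_kinematics(list(p),down(y,f)); print(f,p,None if q is None else np.round(q,2))
print(manip.get_calibration('wrist')['R'], manip.get_calibration('wrist')['t'])
E
```

```text
[[ 0.96  0.28  0.  ]
 [ 0.28 -0.96 -0.  ]
 [ 0.    0.   -1.  ]]
0 (0.5, 0.179, 0.01) [ 0.26  0.65  1.84 -0.    0.66 -1.28]
0 (0.505, -0.355, 0.118) [-0.69  0.6   1.56 -0.    0.98 -2.08]
0 (0.556, 0.376, 0.091) [ 0.53  0.72  1.42 -0.    1.01 -0.83]
0 (0.505, -0.355, 0.25) [-0.69  0.46  1.45 -0.    1.24 -2.08]
0 (0.525, -0.25, 0.4) [-0.52  0.3   1.31 -0.    1.53 -1.92]
1 (0.5, 0.179, 0.01) [ 0.26  0.65  1.84 -0.    0.66  1.86]
1 (0.505, -0.355, 0.118) [-0.69  0.6   1.56 -0.    0.98  1.06]
1 (0.556, 0.376, 0.091) [ 0.53  0.72  1.42 -0.    1.01  2.31]
1 (0.505, -0.355, 0.25) [-0.69  0.46  1.45 -0.    1.24  1.06]
1 (0.525, -0.25, 0.4) [-0.52  0.3   1.31 -0.    1.53  1.22]
[[ 2.81483427e-01 -9.59566071e-01 -1.91243873e-04]
 [-9.16542634e-01 -2.68921737e-01  2.96024829e-01]
 [-2.84106812e-01 -8.31508002e-02 -9.55180226e-01]] [-0.55093531 -0.03681631  0.38153834]
```

```bash
python3 - <<'E'
from h import *
c=manip.get_calibration('wrist'); print('cam',-np.array(c['R']).T@c['t'])
manip.move_ptp([.45,-.25,.42],down(-10,1)); manip.dwell(.2)
p,d,c=snap('wrist','w_shelf.png'); W=cloud(d,c)
print('shelf',rect(W,(.3,.8,-.5,.05),.083,.096),'dry',rect(W,(.3,.8,-.5,.05),.143,.16))
print('ctr px',proj([.525,-.249,.09],c))
manip.move_ptp([.45,.25,.40],down(-6,1)); manip.dwell(.2)
p,d,c=snap('wrist','w_bm.png'); W=cloud(d,c); np.savez('wbm.npz',p=p,W=W)
print('blank',rect(W,(.40,.60,.10,.27),.036,.05))
print('cradle',rect(W,(.48,.64,.33,.45),.044,.056), 'meter top',rect(W,(.48,.64,.33,.45),.12,.15))
for n in('cross','meter'):
  for r in manip.look_for('wrist',n): print(n,np.round(r['at'],4),r['confidence'],proj(r['at'],c))
print(manip.current_time())
E
```

```text
cam [ 0.22973308 -0.50683432  0.37523105]
shelf [  526.8  -249.4   341.4   240.4    79.9    91.4 24874. ] dry [  532.6  -214.8   189.8   152.4    79.4   151.5 13290. ]
ctr px [270.8 113.7]
blank [ 5.035e+02  1.796e+02  1.518e+02  4.290e+01 -2.400e+00  4.340e+01
  2.894e+03]
cradle [558.9 377.   61.8  39.6 -14.3  51.2 412. ] meter top [558.7 376.8  47.9  27.2 -14.6 135.  996. ]
meter [0.6045 0.439  0.0381] 0.97 [141.3  71.3]
meter [0.4964 0.3196 0.0179] 0.82 [234.7 136.4]
meter [0.5555 0.367  0.1315] 0.59 [176.4  98.7]
4.8583
```

View pics/w_bm.png

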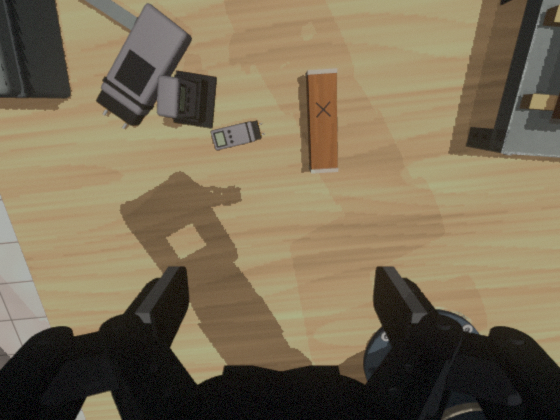

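The wrist view shows the blank at (322,120) with its cross at (323,108), and the meter in its cradle at (185,98). The big look-alike now looks as if it is lying at (145,65) beside the cradle, though it was standing before. I'll check the scene camera.

```bash
python3 - <<'E'
from h import *
p,d,c=snap('scene'); W=cloud(d,c); np.savez('s1.npz',p=p,W=W)
cv2.imwrite('pics/s1.png',cv2.resize(p[190:340,270:470,::-1],None,fx=4,fy=4))
W2=np.load('wbm.npz')['W']
for w in (W,W2):
    print('big',rect(w,(.5,.72,.385,.55),.03,.08),'mtop',rect(w,(.48,.64,.33,.45),.12,.15))
print(manip.current_force())
E
```

```text
big [ 6.085e+02  4.460e+02  1.577e+02  1.222e+02 -1.000e-01  3.780e+01
  1.857e+03] mtop [557.5 377.7  48.7  26.6 -12.6 133.2 230. ]
big [ 588.7  420.   163.5  129.6  -43.2   38.7 5256. ] mtop [558.7 376.8  47.9  27.2 -14.6 135.  996. ]
[-0.1102895  -0.61684919  0.04065364]
```

View pics/s1.png

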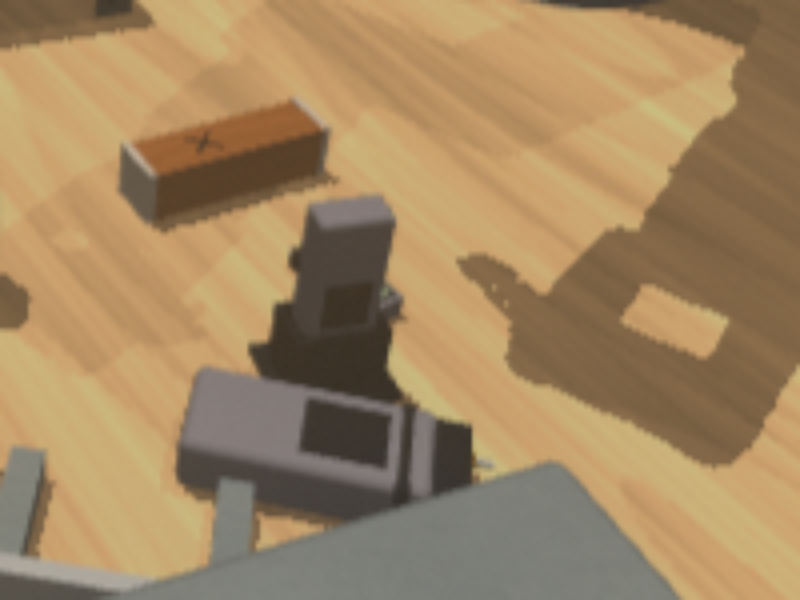

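The big look-alike has toppled by itself. It lies low against the far side of the cradle, the meter hasn't moved, and my grasp stays well above it. Now I'll grasp the blank.

```bash
python3 - <<'E'
from h import *
R=down(-2.3,1); p=np.array([.5017,.1789,0])
manip.set_gripper(1.0,50)
manip.move_ptp(p+[0,0,.12],R)
manip.move_l(p+[0,0,.007],max_speed=.12)
manip.set_gripper(0.0,50); print('w',manip.current_grip_width()*85,manip.current_grip_force())
manip.move_l(p+[0,0,.25],max_speed=.25); manip.dwell(.1)
print('w',manip.current_grip_width()*85,manip.current_grip_force(),manip.current_force())
Rp=down(-10.2,1); f=np.array([.5058,-.3556,0])
manip.move_ptp(f+[0,0,.25],Rp); manip.dwell(.2)
F0=np.array(manip.current_force()); print(F0, manip.current_ee_pos(),manip.current_time())
p,d,c=snap('side'); W=cloud(d,c); print('held top',rect(W,(.38,.64,-.45,-.26),.272,.298))
p,d,c=snap('wrist','held.png')
E
```

```text
w 41.357124662171934 51.52755618095398
w 41.11082081519716 50.777961015701294 [-0.21913497 -0.15151678 -3.32059002]
[ 0.1397278  -0.18759157 -2.77023284] [ 0.50615473 -0.3549996   0.2500746 ] 11.175
held top [ 502.5 -363.4  154.8   76.4  -15.1  284.4 2678. ]
```

```bash
python3 - <<'E'
from h import *
f=np.array([.5058,-.3556,0]); Rp=down(-10.2,1)
manip.move_l(f+[0,0,.125],max_speed=.12); manip.dwell(.1)
F0=manip.current_force()[2]; z=.119
while z>.110:
    manip.move_l(f+[0,0,z],max_speed=.03); dF=manip.current_force()[2]-F0
    if dF>3: break
    z-=.001
print('contact z',z,dF,manip.current_ee_pos(),manip.current_time())
manip.set_gripper(.66,50); manip.dwell(.1)
manip.move_l(f+[0,0,.22],max_speed=.15)
manip.move_ptp([.42,-.30,.40],Rp); manip.dwell(.2)
p,d,c=snap('wrist','placed.png'); W=cloud(d,c)
W[...,2]-=.0014
s=np.r_[np.cos(np.radians(-10.2)),np.sin(np.radians(-10.2)),0]; t=np.r_[-s[1],s[0],0]
o=np.array([.5253,-.2491,0]); L=(W-o)@np.column_stack([s,t,[0,0,1]])
for y in (-.108,-.036,.036,.108): print(rect(L,(-.11,.11,y-.034,y+.034),.143,.156))
print('shelf',rect(L,(-.15,.15,-.2,.2),.083,.096))
p,d,c=snap('side'); L=(cloud(d,c)-o)@np.column_stack([s,t,[0,0,1]])
for y in (-.108,-.036,.036,.108): print('side',rect(L,(-.11,.11,y-.034,y+.034),.143,.156))
print('shelf',rect(L,(-.15,.15,-.2,.2),.083,.096))
for r in manip.look_for('wrist','cross')+manip.look_for('side','cross'): print(r)
print(manip.current_time())
E
```

```text
contact z 0.11499999999999999 7.528285712666531 [ 0.50591598 -0.35569557  0.11549559] 13.9167
[ 1.500e+00 -1.077e+02  1.517e+02  4.280e+01 -3.000e-01  1.500e+02
  5.119e+03]
[ 4.000e-01 -3.690e+01  1.520e+02  4.310e+01  1.200e+00  1.501e+02
  5.096e+03]
[1.200e+00 3.660e+01 1.520e+02 4.370e+01 4.000e-01 1.501e+02 5.231e+03]
[ 1.500e+00  1.074e+02  1.522e+02  4.380e+01 -8.000e-01  1.502e+02
  5.374e+03]
shelf [-2.3000e+00  3.0000e-01  3.4120e+02  2.3280e+02 -8.9900e+01  9.0100e+01
  2.0984e+04]
side [-1.300e+00 -1.077e+02  1.522e+02  4.500e+01 -2.000e-01  1.500e+02
  2.677e+03]
side [-2.500e+00 -3.730e+01  1.524e+02  4.510e+01  4.000e-01  1.501e+02
  2.046e+03]
side [-1.800e+00  3.650e+01  1.519e+02  4.590e+01  1.000e-01  1.500e+02
  1.581e+03]
side [-1.400e+00  1.075e+02  1.520e+02  4.590e+01 -1.100e+00  1.500e+02
  1.274e+03]
shelf [-1.300e+00  0.000e+00  3.425e+02  2.405e+02  9.000e+01  9.020e+01
  9.885e+03]
{'at': [0.5095, -0.3536, 0.1515], 'confidence': 0.63}
{'at': [0.5046, -0.3656, 0.1511], 'confidence': 0.64}
16.4083
```

View pics/placed.png

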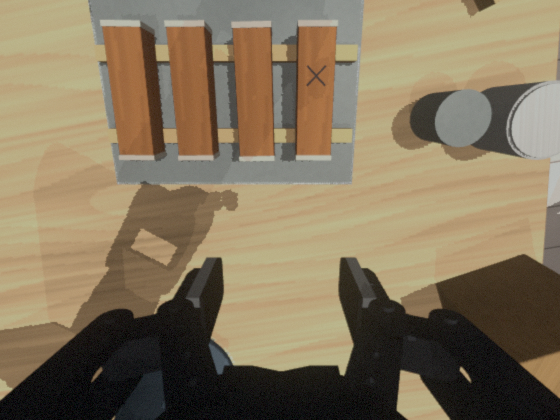

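The blank lies square and evenly spaced: (316,75) in the wrist view, cross up, gaps matching its neighbours. Next I'll look at the meter from the same relative camera pose, so the camera bias cancels, and then take it.

```bash
python3 - <<'E'
from h import *
manip.move_ptp([.45,.10,.40],down(-10.2,1))
manip.move_ptp([.471,.432,.385],down(-10.2,1)); manip.dwell(.25)
m=[]
for i in range(2):
    p,d,c=snap('wrist','m%d.png'%i); W=cloud(d,c); r=rect(W,(.50,.62,.33,.43),.127,.15); m.append(r); print(r)
m=np.mean(m,0)
# refined yaw/centre with camera only; bias about 1.5 mm in +x is cancelled later
g=np.array([m[0]/1000-.0014,m[1]/1000,0])
yaw=m[4]; assert -20<yaw<-7 and 44<m[2]<51 and 24<m[3]<31, m
manip.set_gripper(1.0,60)
manip.move_l(g+[0,0,.20],down(yaw,1),max_speed=.25)
manip.move_l(g+[0,0,.091],max_speed=.12)
print('F',manip.current_force())
manip.set_gripper(0.0,60); manip.dwell(.1)
print('w',manip.current_grip_width()*85,manip.current_force(),manip.current_ee_pos())
np.savez('meter.npz',m=m,g=manip.current_ee_pos())
manip.move_l(g+[0,0,.16],max_speed=.08)
print('w',manip.current_grip_width()*85,manip.current_force(),manip.current_time())
E
```

```text
[558.9 377.2  47.9  26.7 -14.8 135.  952. ]
[558.9 377.2  48.   26.6 -14.6 135.1 953. ]
F [ 0.40494915  0.6546055  -0.39389409]
w 25.14090631895374 [-0.15089101 -0.63602598  3.86433254] [0.55765894 0.37725327 0.09131171]
w 25.537403399385305 [ 0.92551428  0.39400094 -1.50663347] 23.65
```

```bash
cat >> h.py <<'E'
YAW=-10.3
_s=np.r_[np.cos(np.radians(-10.2)),np.sin(np.radians(-10.2)),0]; _t=np.r_[-_s[1],_s[0],0]
TGT=np.array([.5253,-.2491,0])+.0203*_s-.1082*_t
E
python3 - <<'E'
from h import *
print(TGT)
p=manip.current_ee_pos()
manip.move_l([p[0],p[1],.33],max_speed=.25)
R=down(YAW,1)
manip.move_ptp(TGT+[0,0,.33],R)
manip.move_l(TGT+[0,0,.243],max_speed=.12); manip.dwell(.3)
print(manip.current_ee_pos(),manip.current_force(),manip.current_grip_width()*85,manip.current_time())
p,d,c=snap('side'); np.savez('hov.npz',p=p,W=cloud(d,c))
u=proj(TGT+[0,0,.15],c).astype(int); print(u)
u0=max(0,u[0]-60);v0=max(0,u[1]-90)
cv2.imwrite('pics/hov.png',cv2.resize(p[v0:v0+130,u0:u0+160,::-1],None,fx=4.5,fy=4.5,interpolation=cv2.INTER_CUBIC)); print(u0,v0)
for n in('pin_a','cross','meter'):
  for r in manip.look_for('side',n): print(n,np.round(r['at'],4),r['confidence'])
E
```

```text
[ 0.5261186  -0.35918479  0.        ]
[ 0.52621817 -0.35924578  0.24341877] [ 0.03620569 -1.05263657 -2.79784374] 25.381293089279374 28.2667
[321 330]
261 240
pin_a [ 0.4887 -0.2902  0.1482] 0.65
pin_a [ 0.4999 -0.3675  0.1495] 0.56
cross [ 0.5004 -0.3704  0.1483] 0.65
meter [ 0.5079 -0.3714  0.2245] 0.8
meter [0.6184 0.4121 0.035 ] 0.78
meter [0.4941 0.3031 0.0197] 0.76
```

View pics/hov.png

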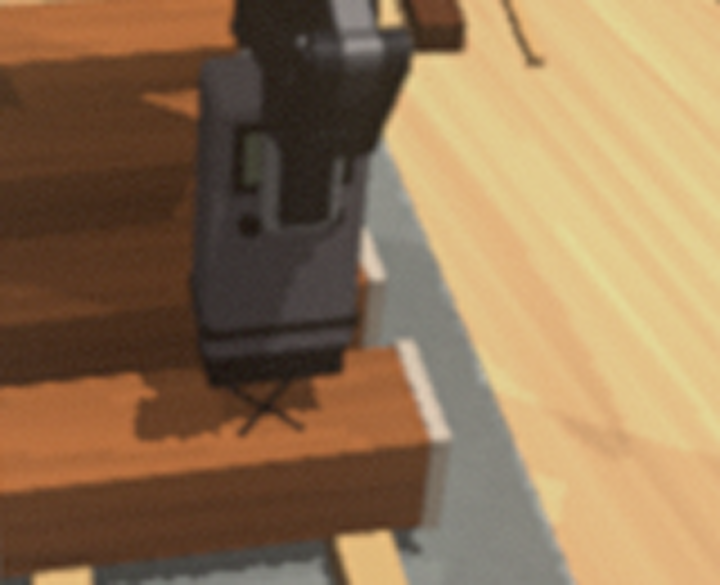

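The crop shows the meter just over the cross: cross middle at crop (268,408), side px (320.6,330.7), against a predicted (321,330). I'll check centring and tilt from the cloud before pressing.

```bash
python3 - <<'E'
from h import *
z=np.load('hov.npz'); W=z['W']
L=(W-TGT)@np.column_stack([_s,_t,[0,0,1]])*1000
m=(abs(L[...,0])<40)&(abs(L[...,1]+13)<12)
for a in range(172,290,8):
    q=L[m&(L[...,2]>a)&(L[...,2]<=a+8)]
    if len(q)>5: print(a,len(q),q[:,0].min().round(1),q[:,0].max().round(1),'front y',np.median(q[:,1]).round(1))
c=manip.get_calibration('side')
for zz in (.162,.172,.186): print(zz,[((proj(TGT+x*_s-y*_t+[0,0,zz],c)-[261,240])*4.5).round() for x,y in ((-.024,.013),(.024,.013),(-.012,0),(.012,0))])
E
```

```text
Traceback (most recent call last):
NameError: name '_s' is not defined
```

```bash
sed -i 's/\b_s\b/S/g; s/\b_t\b/T/g' h.py; python3 - <<'E'
from h import *
z=np.load('hov.npz'); W=z['W']
L=(W-TGT)@np.column_stack([S,T,[0,0,1]])*1000
m=(abs(L[...,0])<40)&(abs(L[...,1]+13)<12)
for a in range(172,290,8):
    q=L[m&(L[...,2]>a)&(L[...,2]<=a+8)]
    if len(q)>5: print(a,len(q),q[:,0].min().round(1),q[:,0].max().round(1),'front y',np.median(q[:,1]).round(1))
c=manip.get_calibration('side')
for zz in (.162,.172,.186): print(zz,[((proj(TGT+x*S-y*T+[0,0,zz],c)-[261,240])*4.5).round() for x,y in ((-.024,.013),(.024,.013),(-.012,0),(.012,0))])
E
```

```text
172 102 -23.7 20.3 front y -9.8
180 111 -23.6 19.3 front y -9.9
188 118 -25.6 21.1 front y -11.8
196 158 -25.9 22.0 front y -11.9
204 154 -25.7 22.1 front y -11.7
212 147 -25.5 21.2 front y -11.8
220 156 -25.7 22.2 front y -11.8
228 162 -25.6 21.3 front y -11.7
236 106 -25.5 22.3 front y -12.2
244 124 -25.8 21.6 front y -12.0
252 156 -25.7 22.8 front y -12.7
260 137 -25.7 21.9 front y -12.9
268 111 -25.7 5.4 front y -12.8
276 78 -25.5 -10.2 front y -11.5
284 84 -24.6 -2.1 front y -7.7
0.162 [array([207., 420.]), array([356., 403.]), array([235., 384.]), array([309., 376.])]
0.172 [array([207., 398.]), array([358., 381.]), array([237., 362.]), array([310., 354.])]
0.186 [array([208., 365.]), array([361., 349.]), array([238., 330.]), array([313., 322.])]
```

Meter centring agrees with the cross to about 0.2 mm in the same camera, and the meter is upright. Now I'll press on.

```bash
python3 - <<'E'
from h import *
F0=np.mean([manip.current_force() for _ in range(3)],0); print(F0)
manip.move_l(TGT+[0,0,.2345],max_speed=.05); manip.dwell(.1)
z=.2340; f=0
while z>.225:
    manip.move_l(TGT+[0,0,z],max_speed=.02); manip.dwell(.15)
    f=manip.current_force()[2]-F0[2]
    if f>.8: print(round(z,5),round(f,2))
    if f>8.7: break
    z-=.0005 if f<.8 else (.0002 if f<7 else .0001)
manip.dwell(.8)
print(np.array(manip.current_force())-F0,manip.current_ft_torque(),manip.current_ee_pos(),manip.current_grip_width()*85,manip.current_grip_force(),manip.current_time())
p,d,c=snap('side'); cv2.imwrite('pics/press.png',cv2.resize(p[240:370,261:421,::-1],None,fx=4.5,fy=4.5,interpolation=cv2.INTER_CUBIC))
L=(cloud(d,c)-TGT)@np.column_stack([S,T,[0,0,1]])*1000
m=(abs(L[...,0])<40)&(abs(L[...,1]+13)<12)
for a in range(188,260,16):
    q=L[m&(L[...,2]>a)&(L[...,2]<=a+8)]; print(a,q[:,0].min().round(1),q[:,0].max().round(1),np.median(q[:,1]).round(1))
L[...,1]+=0; o=np.array([.5253,-.2491,0]); L=(cloud(d,c)-o)@np.column_stack([S,T,[0,0,1]])
print(rect(L,(-.11,.11,-.142,-.074),.143,.152))
E
```

```text
[ 0.05288355 -0.02523016 -2.28985654]
0.2325 0.98
0.2318 0.81
0.2311 2.11
0.2309 4.49
0.2307 6.92
0.2305 8.46
0.2304 9.02
[ 0.46794154  0.18140015 10.29540854] [ 0.18217376  0.19314691 -0.03420675] [ 0.52623439 -0.35927818  0.23084255] 25.328653472077452 59.934194684028625 34.4833
188 -25.8 21.4 -11.8
204 -25.6 21.3 -11.7
220 -25.6 22.5 -12.0
236 -25.6 22.1 -12.4
252 -25.6 14.6 -14.2
[-1.500e+00 -1.077e+02  1.519e+02  4.530e+01  1.000e-01  1.500e+02
  2.277e+03]
```

View pics/press.png

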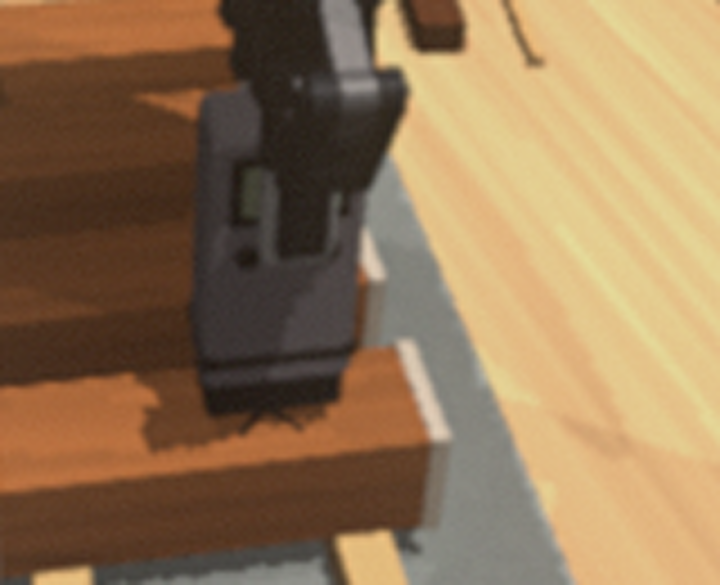

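The meter stands upright on the cross (nose at crop (272,395)) with about 10 N steady on it, and the blank hasn't moved. I'm handing in.

```bash
python3 - <<'E'
from h import *
print(manip.current_force(),manip.sign_off())
E
```

```text
the job is handed in; nothing more can be done
[-0.40394252  0.94767315  7.17668396] None
```

The job is handed in: the blank lies in the free place, square and evenly spaced with its neighbours, and the meter from the cradle is held upright on the cross, pins along the grain, at about 10 N, after about 35 s; the large look-alike meter toppled during the run without my touching it, as far as I could tell, and stayed on the bench.

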